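Raise and lock the telescopic bench prop

TASK

Put the telescopic bench prop up by one step: turn its rest until the pointed end is in line with the row of holes in the outer tube, draw the rest up gently by feel until the sprung button pops out through the lower hole, stop there without straining the button, and let go. Then lean lightly from above with the fingers on the pad on top of the rest, about as hard as one presses a doorbell (some 5 N), to prove that it is locked; leave it standing locked, and leave the things around it where they are.

Things in the scene. Friction and masses are not known exactly. Their poses are not given: they have to be found in the camera images.
- prop_base: Dark steel foot, fixed to the table: disc 120 mm across, 16 mm high, collar 46 mm high round an aluminium outer tube 34 mm thick. Origin: centre of its underside, on the upright axis. The tube's two holes (12 mm wide, 26 mm apart, one above the other) face the foot's -x. The tube sits at a different depth each time, so hole heights are not given; its top is 138 +- 9 mm above the table.
- rest_centre (a point): Centre of the rest: wooden bar 90 mm long (x), 26 wide (y), 26 high, with a tacky black rubber sleeve 60 long and 28 wide round its middle, on a steel inner post (24 mm thick, 18 mm neck, 25 mm free below the bar); 191 mm above the table when down. The -x end has a wedge point 58 mm from the centre, above the button. About 0.3 kg; drops back when let go unless locked. Grasp across the sleeve from above.
- post_turn (a joint): Turn of post and rest about the upright axis, rad, positive counter-clockwise from above. 0: point and button are in line with the holes (rest's x along the foot's x). Friction about 0.04 N m. Starts at 0.7 to 1.3. The button enters a hole freely within about +-0.1 rad.
- post_lift (a joint): How far the post is drawn up, m; 0 fully down. The button reaches the lower hole somewhere between 0.023 and 0.044, the upper hole 0.026 further. Once out in a hole, the button is a rigid stop up and down with 1.5 mm of play either way.
- pin_slide (a joint): How far the sprung button has come out, m: 0 to 0.0015 while it rides inside the tube (up to 0.003 with its round nose part-way in a hole), 0.0075 when fully out through a hole, standing 4 mm proud of the tube. Its spring pushes with about 3 N.
- pin: The sprung button, a round-nosed steel pin 9 mm thick in the side of the post, pointing along the -x of the rest; 60 mm above the table when the post is down. Origin on the prop's axis at the button's height. Pulling or leaning on the locked post loads it; more than 16 N damages it.
- pad: Grey pad on top of the rest, 80 x 20 x 12 mm, the place to lean on. Origin at the centre of its underside, 13 mm above the centre of the rest; its top is 25 mm above that centre. It is sprung and sinks straight down, 0.8 mm per N, at most 9 mm.
- pot_1: Bystander: small clear plastic pot of paint, 50x59x30 mm, loose beside the foot; origin under its centre.
- sharpener: Bystander: small metal pencil sharpener 15x26x14 mm, loose behind the foot; origin under its centre.
- ochre_jar: Bystander: ochre jar with a black cap, 39 mm across and 48 mm high, loose to the left of the foot; origin under its centre.
- sanding_block: Bystander: brown sanding block 56x85x24 mm, loose, near the front edge; origin under its centre.

How it is judged:
By the outcome, as a careful person would: the job done as asked, in the order asked, and still so for the second after the job is handed in, with the robot touching nothing.
It also fails if it takes over 58 s, if anything falls off the work surface, if the arm or the gripper's body presses on something with over 40 N, if the wrist force passes 120 N, or if a joint passes its speed limit or range.

ROBOT

A 6-joint arm with a two-finger parallel gripper is mounted at the origin on a cart in front of the work surface, level with it; the furniture and walls round the work are solid. World frame = base frame: x ahead of the robot, y to its left, z up, the work surface at z = 0. Lengths are in m, angles in degrees, forces in N, time in s.
With the tool pointing down it reaches from about 0.3 to 0.75 m from the base axis. Payload 8.5 kg.
Tool frame: the origin (TCP) lies between the finger pads; the fingertips stand env.finger_overhang ahead of it and the grasp point (between the pads) lies 2 mm behind it (env.finger_overhang is the distance from the TCP to the fingertips, in m); z points along the fingers, y is the line along which they close (so a half turn about z gives the same grasp; the last joint's range is limited). The gripper opens to 85 mm and grips with 20 to 120 N. Pads are 22 mm wide; open, the fingers measure 114 mm over their backs; the gripper's body (76 mm by 85 mm) begins 54 mm behind the grasp point. The pads swing forward as they close: fully open they stand 13 mm farther back than shut.
Start: joints at [55.502, 21.807, 74.336, -0, 83.858, -12.336], TCP at [0.207, 0.509, 0.248] pointing down, gripper open.
Joint ranges: [-178.18, 178.18], [-50.72, 133.34], [12.68, 142.11], [-81.47, 261.47], [9.98, 163.14], [-165.26, 165.26]. Speed limits (degrees/s): [136.94, 136.94, 180, 180, 180, 180].

INTERFACE

Orientations are given as a 3x3 rotation matrix whose columns are the frame's x, y, z axes.
In Python, from rig import env gives the robot as it stands. The module is installed in compiled form; this text tells all that it offers.
- The arm moves only by the tool jog_arm, never from a script. Its arguments are lists of equal length, an entry for each row: "hand": the finger opening in m, from 0 to 0.0854; "travel": the shift along the world's x, y, z in m, a list of three; "yaw": the turn about the world's z in rad. A call has exactly 5 rows; each row shifts and turns the commanded pose from where the row before left it; what a row does not reach is not made up. A row lasts 1/8 s, in which the tool goes at most 62.5 mm and 10.7 degrees, less where a joint would pass 70% of its speed; a pose out of reach is approached as far as the arm can. A call is refused whole if a number of a shift passes 0.0625 or a number of a turn 0.188, either way. A call with a gripper value outside its range is refused whole. The fingers move at their own pace and stop on an object; "grip_force" is the grip in N (left out, the last holds). Time passes only in rows, so rows that do not move let the fingers close, or fill a call up. It gives the time, the measured TCP pose, the force, the opening and the grip force at its end, in the units of the state.
- env.observe(): the state, without advancing time (a new reading comes with each control period).
- env.get_image(name): name is "scene" or "side" or "wrist"; returns the picture (384x512x3 uint8, red, green, blue); there is no depth.
- env.calibration(name): a dict with "fx", "fy", "cx", "cy" (pixels), "position" and "rotation" of the camera in the world; the wrist camera has in their place "hand_eye" (4x4, takes a point from camera to tool coordinates, whose origin is the TCP and whose axes are the flange's). Camera axes: x right, y down, z forward; pixel columns grow to the right and rows downward; lengths in m; the calibration is good to about 2 mm. A picture is of the moment at which its call begins: read the wrist's pose just before it. calibration takes no time and is no camera call.
- env.close_job(): hands the job in; it is judged then, once.
The state is a dict: "time_s": time; "q": joint angles; "qvel": joint speeds; "joint_efforts": joint torques, N m; "position": TCP position; "tool_rot": TCP orientation; "ft_force": force on the tool from outside, world axes, zero at the start; "wrist_torque": the same for the moment, N m; "grip_width": finger opening in m; "gripper_force": force on a finger pad.
Only numpy, scipy, OpenCV 4.12 (cv2) and the standard library are available. Lean on these libraries where they do the work, as an engineer would, in place of code of your own. Each camera call takes 0.05 s, during which the arm holds its last target. There are 200 camera calls.

## Working session

There is one attempt and no reset: what is moved stays moved. The work goes in short steps, Python scripts to look and compute and a tool call to move; the robot and the scene stay as the last step left them, time stands still between calls to the robot, and variables do not carry over. Pictures are saved under pics/ and viewed, at most 10 in all, crops included, and the job is handed in when it is done.

Besides the shell and the picture viewer there is one more tool, called as name(argument=value, ...) on one line, values as JSON. jog_arm: Moves the arm, as the interface text tells. Its arguments: {"type":"object","properties":{"hand":{"type":"array"},"travel":{"type":"array"},"yaw":{"type":"array"},"grip_force":{"type":"number"}},"required":["hand","travel","yaw"]}

```bash
mkdir -p pics; python3 - <<'E'
from rig import env
import cv2,numpy as np
a=env.get_image("scene");b=env.get_image("side")
cv2.imwrite("pics/scene.png",a[...,::-1]);cv2.imwrite("pics/side.png",b[...,::-1])
for n in("scene","side","wrist"):
    print(n,{k:np.round(v,4).tolist() for k,v in env.calibration(n).items()})
s=env.observe();print(s["time_s"],s["position"],s["tool_rot"],s["ft_force"],s["grip_width"],env.finger_overhang)
E
```

```text
scene {'fx': 380.4134, 'fy': 380.4134, 'cx': 259.7885, 'cy': 188.6081, 'position': [0.9777, -0.1546, 0.8305], 'rotation': [[0.6063, 0.6316, -0.4833], [0.7951, -0.4697, 0.3836], [0.0153, -0.6168, -0.787]]}
side {'fx': 424.5735, 'fy': 424.5735, 'cx': 251.5111, 'cy': 196.5647, 'position': [0.4905, -0.5793, 0.8022], 'rotation': [[0.9932, -0.0628, 0.0983], [-0.1156, -0.6459, 0.7547], [0.0161, -0.7609, -0.6487]]}
wrist {'fx': 315.9758, 'fy': 315.9758, 'cx': 256.237, 'cy': 196.1505, 'hand_eye': [[-0.0011, -0.9457, -0.3251, 0.0842], [1.0, -0.001, -0.0006, 0.0003], [0.0002, -0.3251, 0.9457, -0.1251], [0.0, 0.0, 0.0, 1.0]]}
0.1 [0.20733696 0.50915887 0.24777898] [[-9.26115273e-01  3.77239876e-01 -7.60025385e-04]
 [ 3.77240526e-01  9.26114687e-01 -1.08270790e-03]
 [ 2.95430078e-04 -1.28942470e-03 -9.99999125e-01]] [-0.53468449 -0.38840899  0.06230845] 0.08556542349823655 0.017
```

View pics/scene.png

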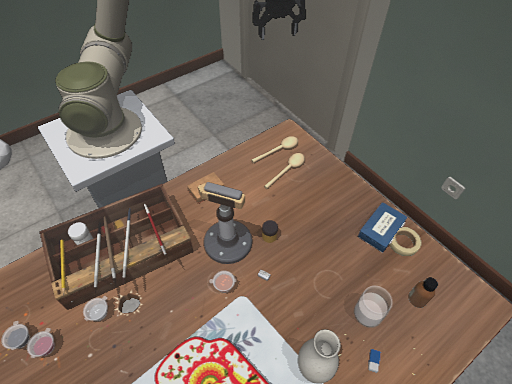

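View pics/side.png

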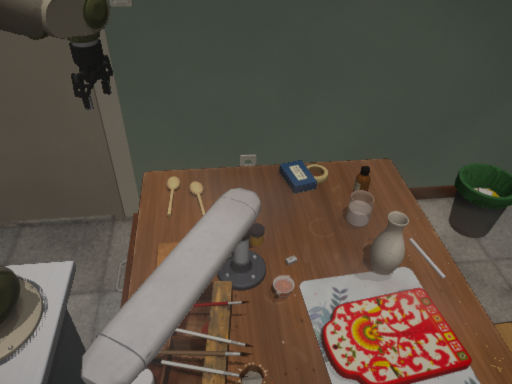

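The scene view shows the foot at about (228,241) and the rest at about (222,195). In the side view a pale arm hides the rest. I'll zoom in and compute.

```bash
cat > h.py <<'E'
from rig import env
import cv2,numpy as np
def cam(n):
    c=env.calibration(n);K=(c["fx"],c["fy"],c["cx"],c["cy"])
    if n!="wrist": return K,np.array(c["position"]),np.array(c["rotation"])
    s=env.observe();R=np.array(s["tool_rot"]);H=np.array(c["hand_eye"])
    return K,R@H[:3,3]+s["position"],R@H[:3,:3]
def ray(C,u,v):
    K,p,R=C;d=R@np.array([(u-K[2])/K[0],(v-K[3])/K[1],1]);return p,d/np.linalg.norm(d)
def onz(C,u,v,z):
    p,d=ray(C,u,v);return p+d*(z-p[2])/d[2]
def tri(rays):
    A=np.zeros((3,3));b=np.zeros(3)
    for p,d in rays:
        M=np.eye(3)-np.outer(d,d);A+=M;b+=M@p
    return np.linalg.solve(A,b)
def proj(C,X):
    K,p,R=C;c=R.T@(np.array(X)-p);return c[0]/c[2]*K[0]+K[2],c[1]/c[2]*K[1]+K[3]
E
python3 - <<'E'
from h import *
a=cv2.imread("pics/scene.png");b=cv2.imread("pics/side.png")
c1=cv2.resize(a[165:295,170:300],(560,560),interpolation=cv2.INTER_CUBIC)
c2=cv2.resize(b[210:300,190:310],(240,180))
cv2.imwrite("pics/z.png",c1)
C=cam("scene");D=cam("side")
print("foot scene",onz(C,228,241,.016),"rest top",onz(C,223,193,.216),"foot side",onz(D,243,268,.016))
E
```

```text
foot scene [0.56083021 0.08093091 0.016     ] rest top [0.56480142 0.07814497 0.216     ] foot side [0.55914098 0.07656622 0.016     ]
```

View pics/z.png

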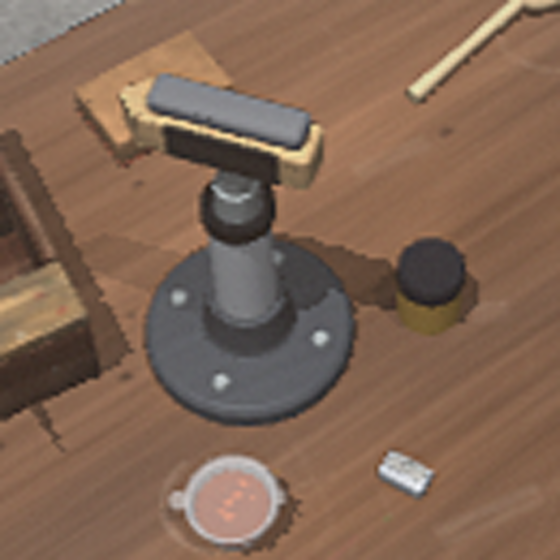

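The crop shows the wedge point at the left end (crop 125,95), the pad running from (150,92) to (308,125), and four bolts at (178,297), (221,381), (320,338) and (277,258).

```bash
python3 - <<'E'
from h import *
C=cam("scene");f=lambda u,v,z:onz(C,170+u/4.308,165+v/4.308,z)
B=[f(*p,.017) for p in((178,297),(221,381),(320,338),(277,258))]
c=np.mean(B,0);print("centre",c,[ (np.round(np.degrees(np.arctan2(*(b-c)[1::-1])),1),round(np.linalg.norm(b-c),4)) for b in B])
t=f(125,95,.191);e=f(150,92,.216);g=f(308,125,.216);print("tip",t,"pad",e,g)
print("rest +x yaw",np.degrees(np.arctan2(*(g-e)[1::-1])), "pad ctr",(e+g)/2)
E
```

```text
centre [0.55576748 0.08392041 0.017     ] [(np.float64(-145.0), np.float64(0.0436)), (np.float64(-55.7), np.float64(0.0429)), (np.float64(35.1), np.float64(0.0428)), (np.float64(123.2), np.float64(0.0428))]
tip [0.50417213 0.0555149  0.191     ] pad [0.52822625 0.05781234 0.216     ] [0.58931225 0.10673673 0.216     ]
rest +x yaw 38.69158116293721 pad ctr [0.55876925 0.08227454 0.216     ]
```

jog_arm(hand=[0.085,0.085,0.085,0.085,0.085], travel=[[0.02,-0.04,0],[0.02,-0.04,0],[0.02,-0.04,0],[0.02,-0.04,0],[0.02,-0.04,0]], yaw=[0.02,0.02,0.02,0.02,0.02])

```text
time_s: 0.72
position: [0.3078, 0.308, 0.2481]
tool_rot: [[-0.959, 0.282, -0.0], [0.282, 0.959, -0.0], [0.0, -0.0, -1.0]]
ft_force: [0.5, -0.4, 0.1]
grip_width: 0.0849
gripper_force: 0.0
```

jog_arm(hand=[0.085,0.085,0.085,0.085,0.085], travel=[[0.025,-0.05,0],[0.025,-0.05,0],[0.025,-0.05,0],[0.028,-0.05,0],[0,0,0]], yaw=[0.025,0.025,0.025,0.025,0])

```text
time_s: 1.35
position: [0.4118, 0.1065, 0.2479]
tool_rot: [[-0.982, 0.191, -0.001], [0.191, 0.982, -0.0], [0.0, -0.0, -1.0]]
ft_force: [-0.0, -0.2, 0.1]
grip_width: 0.0851
gripper_force: 0.0
```

```bash
cat > shot.py <<'E'
import sys
from h import *
C=cam("wrist");im=env.get_image("wrist")[...,::-1]
cv2.imwrite(f"pics/{sys.argv[1]}.png",im)
np.savez(f"pics/{sys.argv[1]}.npz",K=C[0],p=C[1],R=C[2])
s=env.observe();R=np.array(s["tool_rot"]);print(s["time_s"],s["position"],np.degrees(np.arctan2(R[1,0],R[0,0])),s["q"])
E
python3 shot.py w1
```

```text
1.4 [0.41083207 0.10813621 0.24793585] 169.09716013874007 [-1.31363773e+00  9.19281501e+00  9.24837813e+01  6.37999339e-03
  7.83841924e+01 -8.04120879e+01]
```

View pics/w1.png

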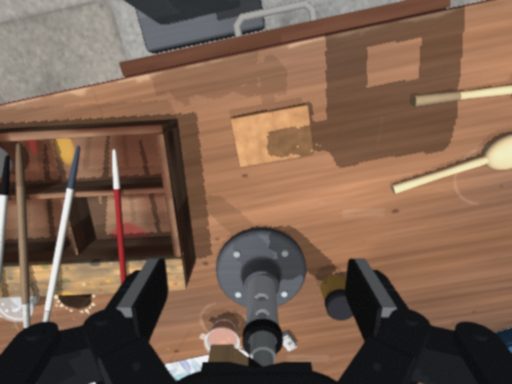

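The wrist view shows the tube with dark holes near (263,283) and (262,297), four bolts round the foot, and the rest at the lower edge (225,355), partly hidden by the gripper. I'll zoom on the tube.

```bash
python3 - <<'E'
import cv2
a=cv2.imread("pics/w1.png")[220:384,190:340]
cv2.imwrite("pics/z2.png",cv2.resize(a,(540,590),interpolation=cv2.INTER_CUBIC))
E
```

```text
(no output)
```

View pics/z2.png

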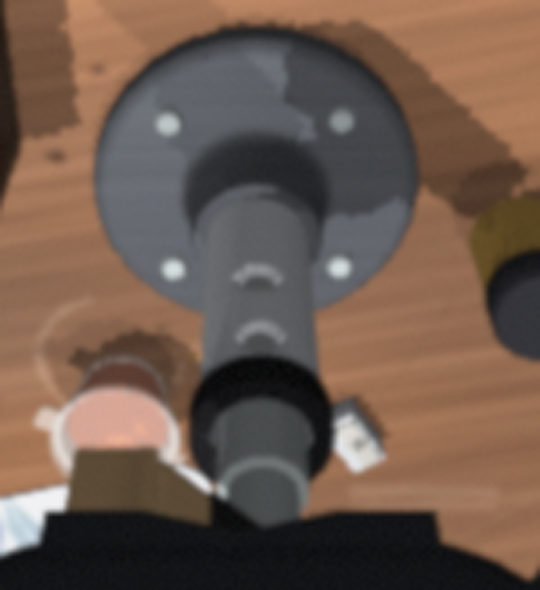

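Holes are at crop (259,277) and (261,330), centred between the tube edges (203 and 316). The bolts are at (168,124), (342,121), (339,268) and (174,269).

```bash
python3 - <<'E'
from h import *
d=np.load("pics/w1.npz");W=(d["K"],d["p"],d["R"]);C=cam("scene")
f=lambda u,v:(190+u/3.6,220+v/3.6)
w=[f(168,124),f(342,121),f(339,268),f(174,269)]
s=[(170+u/4.308,165+v/4.308) for u,v in((178,297),(277,258),(320,338),(221,381))]
Bw=np.array([onz(W,*p,.017) for p in w]);c=Bw.mean(0);print(c)
print([round(np.degrees(np.arctan2(*(b-c)[1::-1])),1) for b in Bw])
# pairing by azimuth: order of w azimuths vs scene
import itertools
for k in range(4):
  for sg in(1,-1):
    ss=[s[(sg*i+k)%4] for i in range(4)]
    P=np.array([tri([ray(W,*a),ray(C,*b)]) for a,b in zip(w,ss)])
    e=sum(np.linalg.norm(np.cross(P[i]-p0,dd)) for i,b in enumerate(ss) for p0,dd in[ray(C,*b)])
    if e<.03:print(k,sg,e,P.mean(0),P[:,2])
p=d["p"];az=np.degrees(np.arctan2(p[1]-c[1],p[0]-c[0]));print("cam az from axis",az)
for z in(.1,.11,.12,.13):pass
u=(p-c)[:2];u/=np.linalg.norm(u)
for hv in((259,277),(261,330)):
    p0,dd=ray(W,*f(*hv));t=((c[:2]+.017*u-p0[:2])@u)/(dd[:2]@u);X=p0+t*dd;print("hole",X,np.degrees(np.arctan2(X[1]-c[1],X[0]-c[0])))
# tube edge lines azimuth
for e in((203,277),(316,277),(203,330),(318,330)):
    q,dd=ray(W,*f(*e));print(np.degrees(np.arctan2(dd[1],dd[0])))
E
```

```text
[0.55681026 0.0846202  0.017     ]
[np.float64(-144.9), np.float64(124.7), np.float64(34.6), np.float64(-55.5)]
0 1 0.0020091017037019883 [0.55620737 0.08424155 0.01759358] [0.01787432 0.01664671 0.01810276 0.01775051]
3 -1 0.01857353910520315 [0.55532373 0.08490074 0.01285405] [-0.03536528 -0.03733922  0.06224697  0.06187374]
cam az from axis 170.42110562329165
hole [0.54011332 0.08784041 0.08593715] 169.08386014059167
hole [0.54014206 0.08801072 0.10963621] 168.5021981526316
-13.97270464386766
-4.912284980161529
-13.781070019495331
-5.164391846860471
```

jog_arm(hand=[0.085,0.085,0.085,0.085,0.085], travel=[[0,0,0.03],[0,0,0.022],[0.02,-0.003,0],[0.02,-0.003,0],[0.02,-0.003,0]], yaw=[0.087,0.087,0.087,0.087,0.087])

```text
time_s: 2.02
position: [0.4703, 0.1017, 0.3002]
tool_rot: [[-0.968, -0.25, -0.001], [-0.25, 0.968, 0.0], [0.0, 0.0, -1.0]]
ft_force: [-0.6, 0.2, -0.5]
grip_width: 0.0854
gripper_force: 0.0
```

jog_arm(hand=[0.085,0.085,0.085,0.085,0.085], travel=[[0.02,-0.003,0],[0.02,-0.003,0],[0.02,-0.004,0],[0.025,-0.005,0],[0,0,0]], yaw=[0.11,0.11,0.11,0.1,0])

```text
time_s: 2.65
position: [0.5557, 0.0865, 0.2995]
tool_rot: [[-0.778, -0.628, -0.001], [-0.628, 0.778, 0.0], [0.001, 0.001, -1.0]]
ft_force: [-0.5, 0.0, -0.4]
grip_width: 0.0849
gripper_force: 0.0
```

```bash
python3 shot.py w2
```

```text
2.7 [0.55492255 0.08656326 0.29974242] -141.15230202216026 [-3.21498926e+00  2.13178170e+01  6.66035798e+01  1.15814328e-02
  9.21663698e+01 -1.32062225e+02]
```

View pics/w2.png

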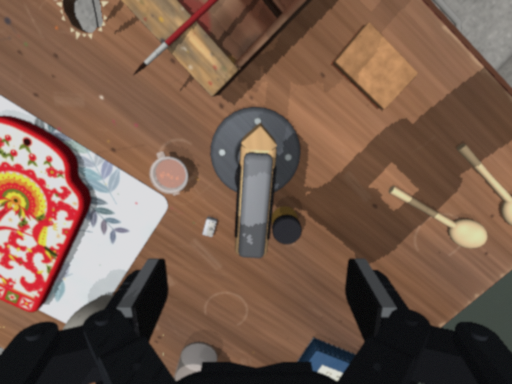

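The pad runs from (259,153) to (252,257), with the wedge tip at (260,124), just above the fingers. I'll triangulate it with the scene picture.

```bash
python3 - <<'E'
from h import *
d=np.load("pics/w2.npz");W=(d["K"],d["p"],d["R"]);C=cam("scene")
g=lambda u,v:(170+u/4.308,165+v/4.308)
a=tri([ray(W,259,153),ray(C,*g(152,88))]);b=tri([ray(W,252,257),ray(C,*g(306,123))]);print(a,b,(a+b)/2)
print("yaw tri",np.degrees(np.arctan2(*(b-a)[1::-1])))
m=onz(W,259,153,.216);n=onz(W,252,257,.216);print(m,n,(m+n)/2,"yaw",np.degrees(np.arctan2(*(n-m)[1::-1])))
im=cv2.imread("pics/w2.png").astype(int)[100:270,225:285]
hsv=cv2.cvtColor(im.astype(np.uint8),cv2.COLOR_BGR2HSV)
mk=((hsv[...,1]<40)&(hsv[...,2]>85)).astype(np.uint8)
n_,l,st,ct=cv2.connectedComponentsWithStats(mk);k=1+st[1:,4].argmax();print(st[k],ct[k])
r=cv2.minAreaRect(np.argwhere(l==k)[:,::-1].astype(np.float32)+[225,100] if False else (np.argwhere(l==k)[:,::-1]+[225,100]).astype(np.float32));print(r)
c=onz(W,*r[0],.216);B=cv2.boxPoints(r);P=[onz(W,*q,.216) for q in B];print(c,[np.round(p,4) for p in P],[np.degrees(np.arctan2(*(P[(i+1)%4]-P[i])[1::-1])) for i in range(4)])
E
```

```text
[0.52199726 0.06227641 0.20953769] [0.58636592 0.10764753 0.21376611] [0.55418159 0.08496197 0.2116519 ]
yaw tri 35.17861388725639
[0.52108182 0.06156218 0.216     ] [0.58535494 0.10689574 0.216     ] [0.55321838 0.08422896 0.216     ] yaw 35.196345107778406
[  15   53   32  105 2503] [ 29.38433879 101.75988813]
((254.6564178466797, 204.9427947998047), (27.47928810119629, 103.69415283203125), 3.8785247802734375)
[0.55172942 0.08244927 0.216     ] [array([0.5913, 0.0978, 0.216 ]), array([0.5268, 0.0537, 0.216 ]), array([0.5163, 0.0687, 0.216 ]), array([0.5797, 0.1147, 0.216 ])] [np.float64(-145.68399653600937), np.float64(124.92179264066294), np.float64(35.92681804360719), np.float64(-55.567380530750754)]
```

jog_arm(hand=[0.085,0.085,0.085,0.085,0.06], travel=[[0.001,-0.002,-0.03],[0,0,-0.03],[0,0,-0.03],[0,0,-0.021],[0,0,0]], yaw=[-0.05,0,0,0,0], grip_force=30)

```text
time_s: 3.32
position: [0.5549, 0.0843, 0.1885]
tool_rot: [[-0.809, -0.587, -0.003], [-0.587, 0.809, 0.0], [0.002, 0.002, -1.0]]
ft_force: [0.6, 0.2, 0.7]
grip_width: 0.0695
gripper_force: 0.0
```

jog_arm(hand=[0.05,0.04,0.036,0.034,0.032], travel=[[0,0,0],[0,0,0],[0,0,0],[0,0,0],[0,0,0]], yaw=[0,0,0,0,0])

```text
time_s: 3.95
position: [0.5565, 0.0833, 0.1894]
tool_rot: [[-0.809, -0.588, 0.0], [-0.588, 0.809, -0.0], [-0.0, -0.0, -1.0]]
ft_force: [0.8, 0.5, -0.2]
grip_width: 0.0319
gripper_force: 0.0
```

jog_arm(hand=[0.03,0.028,0.026,0.02,0.02], travel=[[0,0,0],[0,0,0],[0,0,0],[0,0,0],[0,0,0]], yaw=[0,0,0,0,0])

```text
time_s: 4.58
position: [0.5564, 0.0835, 0.1894]
tool_rot: [[-0.809, -0.588, -0.0], [-0.588, 0.809, 0.0], [-0.0, 0.0, -1.0]]
ft_force: [-1.2, 0.8, 3.0]
grip_width: 0.0275
gripper_force: 30.0
```

jog_arm(hand=[0.02,0.02,0.02,0.02,0.02], travel=[[0,0,0],[0,0,0],[0,0,0],[0,0,0],[0,0,0]], yaw=[-0.08,-0.08,-0.08,-0.08,-0.08])

```text
time_s: 5.2
position: [0.5564, 0.0834, 0.1894]
tool_rot: [[-0.975, -0.224, 0.0], [-0.224, 0.975, 0.0], [-0.0, 0.0, -1.0]]
ft_force: [-0.7, 1.9, 3.0]
grip_width: 0.0279
gripper_force: 29.5
```

jog_arm(hand=[0.02,0.02,0.02,0.02,0.02], travel=[[0,0,0],[0,0,0],[0,0,0],[0,0,0],[0,0,0]], yaw=[-0.1,-0.1,-0.1,-0.1,-0.01])

```text
time_s: 5.82
position: [0.5565, 0.0834, 0.1894]
tool_rot: [[-0.984, 0.18, 0.0], [0.18, 0.984, -0.0], [-0.0, 0.0, -1.0]]
ft_force: [-0.4, 0.6, 4.2]
grip_width: 0.0276
gripper_force: 29.8
```

```bash
python3 shot.py w3; python3 - <<'E'
from h import *
s=env.observe();print(s["ft_force"],s["wrist_torque"])
i=env.get_image("scene")[165:295,170:300,::-1];a=cv2.resize(i,(400,400),interpolation=cv2.INTER_CUBIC)
w=cv2.imread("pics/w3.png");w=cv2.resize(w,(533,400))[:,133:533]
cv2.imwrite("pics/both.png",np.hstack([a,w]))
E
```

```text
5.875 [0.55650135 0.08336461 0.18941008] 169.63960635767063 [-3.53253311e+00  2.58388374e+01  7.79409010e+01 -1.17736151e-03
  7.62090166e+01 -8.31718589e+01]
[-0.83511374  2.30748216  2.40030162] [ 0.31092574  0.41444676 -0.07163108]
```

View pics/both.png

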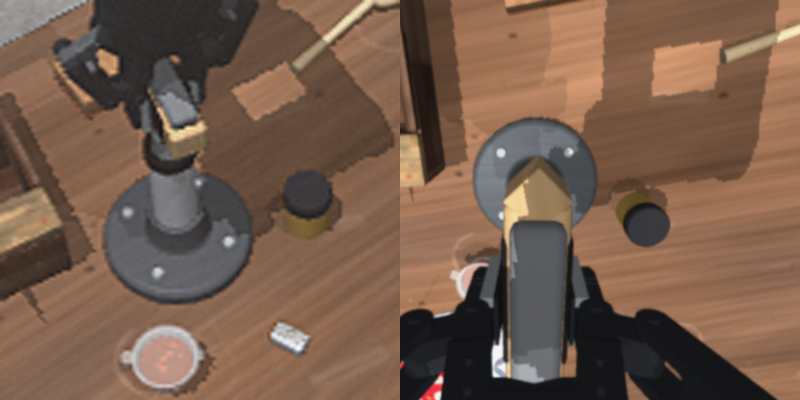

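The wrist view shows the rest aligned, with the wedge centred between the bolts. Now I'll lift.

jog_arm(hand=[0.02,0.02,0.02,0.02,0.02], travel=[[0,0,0.002],[0,0,0.002],[0,0,0.002],[0,0,0.002],[0,0,0]], yaw=[0,0,0,0,0], grip_force=24)

```text
time_s: 6.55
position: [0.5565, 0.0834, 0.1976]
tool_rot: [[-0.984, 0.181, 0.0], [0.181, 0.984, -0.0], [-0.0, 0.0, -1.0]]
ft_force: [-1.1, 0.6, -2.1]
grip_width: 0.0276
gripper_force: 29.0
```

jog_arm(hand=[0.02,0.02,0.02,0.02,0.02], travel=[[0,0,0.002],[0,0,0.002],[0,0,0.002],[0,0,0.002],[0,0,0.002]], yaw=[0,0,0,0,0])

```text
time_s: 7.18
position: [0.5565, 0.0833, 0.2075]
tool_rot: [[-0.984, 0.181, 0.0], [0.181, 0.984, -0.0], [-0.0, -0.0, -1.0]]
ft_force: [-1.2, 0.7, -4.9]
grip_width: 0.0279
gripper_force: 28.6
```

jog_arm(hand=[0.02,0.02,0.02,0.02,0.02], travel=[[0,0,0.0005],[0,0,0.0005],[0,0,0.0005],[0,0,0.0005],[0,0,0]], yaw=[0,0,0,0,0])

```text
time_s: 7.8
position: [0.5565, 0.0833, 0.2094]
tool_rot: [[-0.984, 0.181, 0.0], [0.181, 0.984, -0.0], [-0.0, 0.0, -1.0]]
ft_force: [-1.4, 1.8, -3.4]
grip_width: 0.0276
gripper_force: 28.7
```

jog_arm(hand=[0.02,0.02,0.02,0.02,0.02], travel=[[0,0,0.0005],[0,0,0.0005],[0,0,0.0005],[0,0,0.0005],[0,0,0]], yaw=[0,0,0,0,0])

```text
time_s: 8.43
position: [0.5566, 0.0833, 0.2115]
tool_rot: [[-0.984, 0.181, 0.0], [0.181, 0.984, -0.0], [-0.0, 0.0, -1.0]]
ft_force: [-0.9, 1.7, -3.6]
grip_width: 0.0278
gripper_force: 28.8
```

jog_arm(hand=[0.02,0.02,0.02,0.02,0.02], travel=[[0,0,0.0002],[0,0,0.0002],[0,0,0.0002],[0,0,0.0002],[0,0,0.0002]], yaw=[0,0,0,0,0])

```text
time_s: 9.05
position: [0.5565, 0.0834, 0.2124]
tool_rot: [[-0.984, 0.181, 0.0], [0.181, 0.984, -0.0], [-0.0, -0.0, -1.0]]
ft_force: [-1.0, 1.5, -3.3]
grip_width: 0.0279
gripper_force: 28.8
```

jog_arm(hand=[0.02,0.02,0.02,0.02,0.02], travel=[[0,0,0.0002],[0,0,0.0002],[0,0,0.0002],[0,0,0.0002],[0,0,0.0002]], yaw=[0,0,0,0,0])

```text
time_s: 9.68
position: [0.5565, 0.0833, 0.2134]
tool_rot: [[-0.984, 0.181, 0.0], [0.181, 0.984, -0.0], [-0.0, 0.0, -1.0]]
ft_force: [-1.0, 0.7, -2.1]
grip_width: 0.0274
gripper_force: 28.9
```

jog_arm(hand=[0.02,0.02,0.02,0.02,0.02], travel=[[0,0,0.0002],[0,0,0.0002],[0,0,0.0002],[0,0,0.0002],[0,0,0.0002]], yaw=[0,0,0,0,0])

```text
time_s: 10.3
position: [0.5566, 0.0833, 0.2146]
tool_rot: [[-0.984, 0.181, 0.001], [0.181, 0.984, -0.0], [-0.001, 0.0, -1.0]]
ft_force: [-1.4, 1.5, 0.6]
grip_width: 0.0278
gripper_force: 29.2
```

jog_arm(hand=[0.02,0.02,0.02,0.02,0.02], travel=[[0,0,0.0002],[0,0,0.0002],[0,0,0.0002],[0,0,0],[0,0,0]], yaw=[0,0,0,0,0])

```text
time_s: 10.92
position: [0.5566, 0.0833, 0.2153]
tool_rot: [[-0.984, 0.181, 0.001], [0.181, 0.984, -0.0], [-0.001, 0.0, -1.0]]
ft_force: [-1.9, 1.2, 5.1]
grip_width: 0.0275
gripper_force: 29.7
```

jog_arm(hand=[0.02,0.02,0.02,0.02,0.02], travel=[[0,0,0.0002],[0,0,0.0002],[0,0,0.0002],[0,0,0],[0,0,0]], yaw=[0,0,0,0,0])

```text
time_s: 11.55
position: [0.5565, 0.0833, 0.2155]
tool_rot: [[-0.984, 0.181, -0.0], [0.181, 0.984, 0.0], [0.0, -0.0, -1.0]]
ft_force: [-1.4, 1.5, 3.7]
grip_width: 0.0276
gripper_force: 29.5
```

jog_arm(hand=[0.02,0.02,0.02,0.02,0.02], travel=[[0,0,0.0002],[0,0,0.0002],[0,0,0.0002],[0,0,0],[0,0,0]], yaw=[0,0,0,0,0])

```text
time_s: 12.18
position: [0.5563, 0.0833, 0.2158]
tool_rot: [[-0.984, 0.181, -0.001], [0.181, 0.984, 0.0], [0.001, -0.0, -1.0]]
ft_force: [-2.2, 0.9, -1.1]
grip_width: 0.028
gripper_force: 29.0
```

jog_arm(hand=[0.02,0.02,0.02,0.02,0.02], travel=[[0,0,0.0002],[0,0,0.0002],[0,0,0],[0,0,0],[0,0,0]], yaw=[0,0,0,0,0])

```text
time_s: 12.8
position: [0.5564, 0.0834, 0.2164]
tool_rot: [[-0.984, 0.181, -0.0], [0.181, 0.984, 0.0], [0.0, -0.0, -1.0]]
ft_force: [-2.3, 1.2, -4.3]
grip_width: 0.0279
gripper_force: 28.7
```

jog_arm(hand=[0.02,0.02,0.02,0.02,0.02], travel=[[0,0,0.0002],[0,0,0.0001],[0,0,0],[0,0,0],[0,0,0]], yaw=[0,0,0,0,0])

```text
time_s: 13.42
position: [0.5565, 0.0834, 0.2168]
tool_rot: [[-0.984, 0.181, -0.0], [0.181, 0.984, 0.0], [0.0, 0.0, -1.0]]
ft_force: [-2.2, 1.1, -4.5]
grip_width: 0.0279
gripper_force: 28.7
```

jog_arm(hand=[0.02,0.02,0.02,0.02,0.02], travel=[[0,0,0.0002],[0,0,0.0002],[0,0,0],[0,0,0],[0,0,0]], yaw=[0,0,0,0,0])

```text
time_s: 14.05
position: [0.5565, 0.0833, 0.2173]
tool_rot: [[-0.984, 0.181, 0.0], [0.181, 0.984, -0.0], [-0.0, -0.0, -1.0]]
ft_force: [-2.8, 1.1, -2.8]
grip_width: 0.0275
gripper_force: 28.7
```

jog_arm(hand=[0.02,0.02,0.02,0.02,0.02], travel=[[0,0,0.0002],[0,0,0.0002],[0,0,0],[0,0,0],[0,0,0]], yaw=[0,0,0,0,0])

```text
time_s: 14.68
position: [0.5565, 0.0833, 0.2176]
tool_rot: [[-0.984, 0.181, 0.0], [0.181, 0.984, -0.0], [-0.0, -0.0, -1.0]]
ft_force: [-2.0, 1.0, -3.7]
grip_width: 0.0274
gripper_force: 28.7
```

jog_arm(hand=[0.02,0.02,0.02,0.02,0.02], travel=[[0,0,-0.0004],[0,0,-0.0004],[0,0,-0.0002],[0,0,0],[0,0,0]], yaw=[0,0,0,0,0])

```text
time_s: 15.3
position: [0.5565, 0.0834, 0.2166]
tool_rot: [[-0.984, 0.181, 0.0], [0.181, 0.984, -0.0], [-0.0, 0.0, -1.0]]
ft_force: [-2.5, 1.3, -3.2]
grip_width: 0.0277
gripper_force: 28.8
```

jog_arm(hand=[0.02,0.02,0.02,0.02,0.02], travel=[[0,0,-0.0002],[0,0,-0.0002],[0,0,0],[0,0,0],[0,0,0]], yaw=[0,0,0,0,0])

```text
time_s: 15.92
position: [0.5565, 0.0834, 0.2162]
tool_rot: [[-0.984, 0.181, -0.0], [0.181, 0.984, -0.0], [0.0, -0.0, -1.0]]
ft_force: [-1.2, 1.7, -4.0]
grip_width: 0.0277
gripper_force: 28.8
```

jog_arm(hand=[0.02,0.02,0.02,0.02,0.02], travel=[[0,0,-0.0002],[0,0,-0.0002],[0,0,-0.0002],[0,0,0],[0,0,0]], yaw=[0,0,0,0,0])

```text
time_s: 16.55
position: [0.5565, 0.0834, 0.2158]
tool_rot: [[-0.984, 0.181, 0.0], [0.181, 0.984, -0.0], [-0.0, -0.0, -1.0]]
ft_force: [-3.3, 0.7, -1.2]
grip_width: 0.0275
gripper_force: 29.0
```

jog_arm(hand=[0.02,0.02,0.02,0.02,0.02], travel=[[0,0,-0.0002],[0,0,-0.0001],[0,0,0],[0,0,0],[0,0,0]], yaw=[0,0,0,0,0])

```text
time_s: 17.18
position: [0.5566, 0.0833, 0.2155]
tool_rot: [[-0.984, 0.181, 0.001], [0.181, 0.984, -0.0], [-0.001, 0.0, -1.0]]
ft_force: [-2.4, 1.2, 2.8]
grip_width: 0.0279
gripper_force: 29.3
```

jog_arm(hand=[0.02,0.02,0.02,0.02,0.02], travel=[[0,0,-0.0002],[0,0,-0.0001],[0,0,0],[0,0,0],[0,0,0]], yaw=[0,0,0,0,0])

```text
time_s: 17.8
position: [0.5566, 0.0834, 0.2154]
tool_rot: [[-0.984, 0.181, 0.001], [0.181, 0.984, -0.0], [-0.001, 0.0, -1.0]]
ft_force: [-2.2, 1.0, 5.4]
grip_width: 0.0275
gripper_force: 29.6
```

jog_arm(hand=[0.02,0.02,0.02,0.02,0.02], travel=[[0,0,0.0002],[0,0,0.0002],[0,0,0],[0,0,0],[0,0,0]], yaw=[0,0,0,0,0])

```text
time_s: 18.42
position: [0.5565, 0.0834, 0.2154]
tool_rot: [[-0.984, 0.181, 0.0], [0.181, 0.984, 0.0], [-0.0, 0.0, -1.0]]
ft_force: [-2.2, 0.6, 3.4]
grip_width: 0.0279
gripper_force: 29.5
```

jog_arm(hand=[0.03,0.035,0.04,0.05,0.06], travel=[[0,0,0],[0,0,0],[0,0,0],[0,0,0],[0,0,0]], yaw=[0,0,0,0,0])

```text
time_s: 19.05
position: [0.5565, 0.0833, 0.2154]
tool_rot: [[-0.984, 0.181, 0.0], [0.181, 0.984, -0.0], [-0.0, -0.0, -1.0]]
ft_force: [-0.3, 0.2, -0.1]
grip_width: 0.0599
gripper_force: 0.0
```

jog_arm(hand=[0.07,0.07,0.07,0.07,0.07], travel=[[0,0,0],[0,0,0],[0,0,0],[0,0,0],[0,0,0]], yaw=[0,0,0,0,0])

```text
time_s: 19.68
position: [0.5565, 0.0834, 0.2154]
tool_rot: [[-0.984, 0.181, 0.0], [0.181, 0.984, 0.0], [-0.0, 0.0, -1.0]]
ft_force: [0.6, -0.4, 0.1]
grip_width: 0.0703
gripper_force: 0.0
```

```bash
python3 shot.py w4; python3 - <<'E'
from h import *
i=env.get_image("scene")[165:295,170:300,::-1];a=cv2.resize(i,(400,400),interpolation=cv2.INTER_CUBIC)
w=cv2.imread("pics/w4.png");w=cv2.resize(w,(533,400))[:,133:533]
cv2.imwrite("pics/both2.png",np.hstack([a,w]))
E
```

```text
19.725 [0.55647735 0.08336029 0.21541035] 169.5838382792671 [-3.53368866e+00  2.45235807e+01  7.55616568e+01  1.22631702e-04
  7.99134261e+01 -8.31175484e+01]
```

View pics/both2.png

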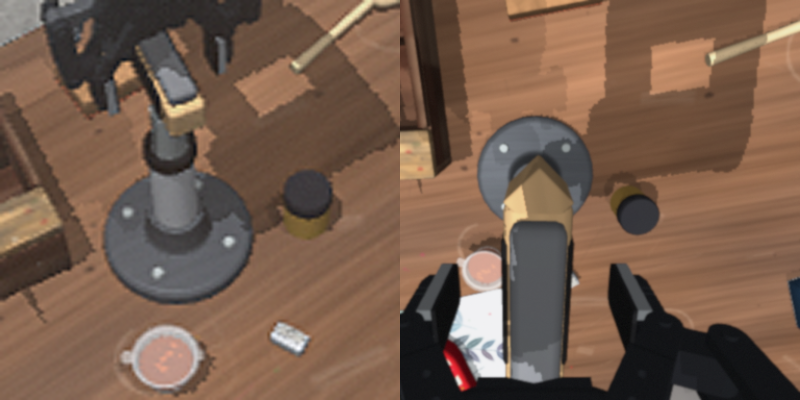

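The rest stayed up (the neck is exposed in the scene view), so it is locked. Next I'll rise, close the fingers and lean on the pad.

jog_arm(hand=[0.07,0.07,0.07,0.04,0.0], travel=[[0,0,0.02],[0,0,0.03],[0,0,0.03],[0,0,0],[0,0,0]], yaw=[0,0,0,0,0])

```text
time_s: 20.4
position: [0.5562, 0.0834, 0.2945]
tool_rot: [[-0.984, 0.181, -0.002], [0.181, 0.984, 0.0], [0.002, -0.0, -1.0]]
ft_force: [-0.4, 1.2, -1.0]
grip_width: 0.0341
gripper_force: 0.0
```

jog_arm(hand=[0,0,0,0,0], travel=[[0,0,0],[0,0,0],[0,0,0],[0,0,0],[0,0,0]], yaw=[0,0,0,0,0])

```text
time_s: 21.02
position: [0.5565, 0.0834, 0.2954]
tool_rot: [[-0.984, 0.181, -0.0], [0.181, 0.984, 0.0], [0.0, -0.0, -1.0]]
ft_force: [-0.1, -0.7, 0.8]
grip_width: -0.0001
gripper_force: 0.0
```

jog_arm(hand=[0,0,0,0,0], travel=[[0,0,-0.015],[0,0,-0.01],[0,0,-0.005],[0,0,0],[0,0,0]], yaw=[0,0,0,0,0])

```text
time_s: 21.65
position: [0.5566, 0.0833, 0.2658]
tool_rot: [[-0.984, 0.181, 0.001], [0.181, 0.984, -0.0], [-0.001, 0.0, -1.0]]
ft_force: [-0.3, -0.8, -0.1]
grip_width: 0.0001
gripper_force: 0.0
```

jog_arm(hand=[0,0,0,0,0], travel=[[0,0,-0.002],[0,0,-0.002],[0,0,-0.002],[0,0,-0.001],[0,0,0]], yaw=[0,0,0,0,0])

```text
time_s: 22.28
position: [0.5565, 0.0833, 0.2585]
tool_rot: [[-0.984, 0.181, 0.0], [0.181, 0.984, -0.0], [-0.0, 0.0, -1.0]]
ft_force: [0.5, 0.7, 1.5]
grip_width: 0.0
gripper_force: 0.7
```

jog_arm(hand=[0,0,0,0,0], travel=[[0,0,-0.001],[0,0,-0.001],[0,0,0],[0,0,0],[0,0,0]], yaw=[0,0,0,0,0])

```text
time_s: 22.9
position: [0.5565, 0.0833, 0.2565]
tool_rot: [[-0.984, 0.181, 0.0], [0.181, 0.984, -0.0], [-0.0, 0.0, -1.0]]
ft_force: [-0.4, -0.6, 3.0]
grip_width: 0.0
gripper_force: 1.8
```

jog_arm(hand=[0,0,0,0,0], travel=[[0,0,-0.001],[0,0,-0.0006],[0,0,0],[0,0,0],[0,0,0]], yaw=[0,0,0,0,0])

```text
time_s: 23.52
position: [0.5566, 0.0833, 0.255]
tool_rot: [[-0.984, 0.181, 0.001], [0.181, 0.984, -0.0], [-0.001, 0.0, -1.0]]
ft_force: [-0.3, -0.4, 5.5]
grip_width: 0.0
gripper_force: 2.6
```

jog_arm(hand=[0,0,0,0,0], travel=[[0,0,0],[0,0,0],[0,0,0],[0,0,0],[0,0,0]], yaw=[0,0,0,0,0])

```text
time_s: 24.15
position: [0.5566, 0.0833, 0.255]
tool_rot: [[-0.984, 0.181, 0.001], [0.181, 0.984, -0.0], [-0.001, 0.0, -1.0]]
ft_force: [0.8, -0.3, 4.5]
grip_width: 0.0002
gripper_force: 2.6
```

```bash
python3 -c "
from h import *
print(env.observe()['ft_force'])"
```

```text
[ 0.78387753 -0.33372766  4.49884865]
```

The pad held at about 5 N. I'll withdraw and check the button.

jog_arm(hand=[0,0,0,0,0], travel=[[0,0,0.004],[0,0,0.02],[0,0,0.03],[-0.02,0.004,0],[-0.04,0.007,0]], yaw=[0,0,0,0,0])

```text
time_s: 24.78
position: [0.4961, 0.0942, 0.308]
tool_rot: [[-0.983, 0.181, -0.001], [0.181, 0.983, 0.0], [0.001, -0.0, -1.0]]
ft_force: [0.2, 0.2, 0.3]
grip_width: 0.0
gripper_force: 0.0
```

jog_arm(hand=[0,0,0,0,0], travel=[[-0.05,0.009,0],[-0.05,0.009,0],[-0.02,0.004,-0.02],[0,0,-0.02],[0,0,0]], yaw=[0,0,0,0,0])

```text
time_s: 25.4
position: [0.3757, 0.1164, 0.2679]
tool_rot: [[-0.984, 0.181, -0.003], [0.181, 0.984, -0.0], [0.003, -0.001, -1.0]]
ft_force: [0.9, 0.2, 0.9]
grip_width: 0.0002
gripper_force: 0.0
```

```bash
python3 shot.py w5; python3 - <<'E'
from h import *
i=env.get_image("scene")[165:295,170:300,::-1];a=cv2.resize(i,(400,400),interpolation=cv2.INTER_CUBIC)
w=cv2.imread("pics/w5.png")[210:350,190:330];w=cv2.resize(w,(400,400),interpolation=cv2.INTER_CUBIC)
cv2.imwrite("pics/both3.png",np.hstack([a,w]))
E
```

```text
25.45 [0.37636083 0.11634683 0.26877516] 169.58206263128702 [-1.75727758e-01  4.87785460e+00  9.40130568e+01  1.41490108e-04
  8.11887227e+01 -7.97578218e+01]
```

View pics/both3.png

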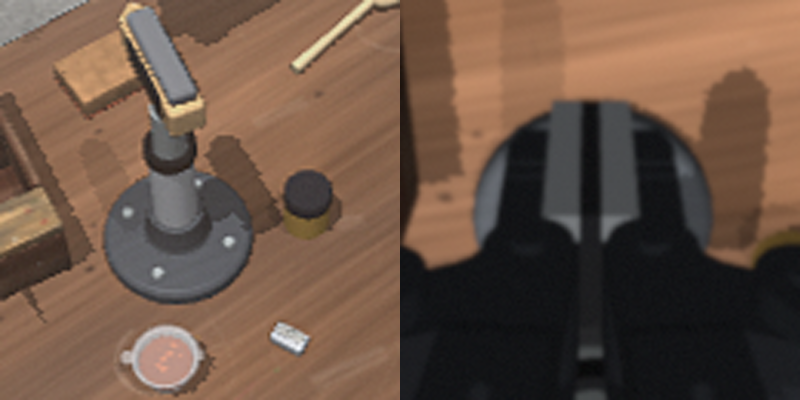

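The rest stands raised and in line, the things around it have not moved, and the robot is clear. The closed fingers hide the button in the wrist view, but the rest did not drop when released or when pressed.

```bash
python3 -c "
from rig import env
print(env.close_job())"
```

```text
the job is handed in; nothing more can be done
None
```

The prop is up one step and locked: it held when let go and under a lean of about 5 N, the things around it are where they were, and the job is handed in; I felt the button catch about 26 mm up but never saw it standing out.

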